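# Clip a stamp holder onto the tool rails

### The job

On the leather bench, clip the yellow stamp holder onto the sloping pair of rails, midway in the gap between the two grey holders: first hook its lip over the upper rail with its foot still held up, then tilt it down and press the foot end until the foot clip snaps on the lower rail and the holder lies flat on both rails. Leave it there, and leave the blue holder where it is.

Things in the scene. Friction and masses are not known exactly. Their poses are not given: they have to be found in the camera images.
- yellow_grip (a point): Centre of the yellow holder's grip block, 40 x 26 x 44 mm; grip it across y. Own axes: x to the lip end, y across, z out of its top. Starts level on the bench, legs' feet 60 mm below this point. Below the block: plate 50 wide, x -83 to +49, top 22 and underside 32 below. Under its -x end a black spring clip snaps on the lower rail when the plate's top is pressed down at x -50 to -80 with 5 to 15 N. 0.15 to 0.3 kg.
- yellow_lip (a point): Seat of the upper rail's centre in the yellow holder's hook, rail touching the lip: 38 mm along x and 37 mm below yellow_grip; same axes. The hook is open downwards: a 14 mm slot from 9 mm on the -x side to 5 mm on the +x side of this point (the lip), its roof 5 mm above, flaring from 11 mm below to a 28 mm wide mouth (-16 to +12) 23 mm below, at the feet.
- rail_gap (a point): Middle of the free gap, half-way between two parallel steel rails, 10 mm thick, 100 mm apart, on a fixed rack. x points up the 25 degree slope (away from the robot), y along the rails, z square out of it. Upper rail's centre at x +50 mm, lower at -50. Fixed grey holders of the same shape at y -85 and +85. The clipped yellow holder has these axes, its grip centre at z +37, x +12 to +16 mm.
- blue_grip (a point): Centre of the grip block of the loose blue holder, of the same shape, size and axes as the yellow one; not wanted, leave it standing.
Mind the look-alikes: they are no part of the job. Of the things shaped like the part that bears yellow_grip, the yellow one is meant.

How it is judged:
On the way:
1. the yellow holder's lip is hooked over the upper rail in the gap, its foot still clear of home (tilted at least 5 degrees off the slope) (x of yellow_lip in the frame of rail_gap between 0.042 and 0.06 m and z of yellow_lip in the frame of rail_gap between -0.008 and 0.008 m and y of yellow_lip in the frame of rail_gap between -0.025 and 0.025 m and angle between the z axis of yellow_lip and the z axis of rail_gap, either way round between 0.09 and 0.75 rad), for 0.1 s.
At the end, for the whole second after the job is handed in: The yellow holder is released and lies flat on both rails (within 3 degrees of the slope), clipped at the foot and hooked at the lip (lip within 8 mm of its seat on the upper rail), its centre within 25 mm of the middle of the gap; the blue holder stands within 30 mm of where it was (x of yellow_lip in the frame of rail_gap between 0.042 and 0.06 m and z of yellow_lip in the frame of rail_gap between -0.008 and 0.008 m and y of yellow_lip in the frame of rail_gap between -0.025 and 0.025 m and angle between the z axis of yellow_grip and the z axis of rail_gap, either way round below 0.05 rad and angle between the y axis of yellow_grip and the y axis of rail_gap, either way round below 0.1 rad and z of yellow_grip in the frame of rail_gap between 0.032 and 0.041 m and distance of blue_grip from where it was at the start of the episode below 0.03 m and angle between blue_grip's own z axis and vertical below 0.15 rad); the robot touches nothing.
It fails at once if the blue holder is moved 30 mm or knocked over (distance of blue_grip from where it was at the start of the episode above 0.03 m or angle between blue_grip's own z axis and vertical above 0.3 rad).
It also fails if it takes over 42 s, if anything falls off the work surface, if the arm or the gripper's body presses on something with over 40 N, if the wrist force passes 120 N, or if a joint passes its speed limit or range.

### The arm

A 6-joint arm with a two-finger parallel gripper is mounted at the origin on the work surface. World frame = base frame: x ahead of the robot, y to its left, z up, the work surface at z = 0. Lengths are in m, angles in rad, forces in N, time in s.
With the tool pointing down it reaches from about 0.25 to 0.725 m from the base axis. Payload 4 kg.
Tool frame: the origin (TCP) lies midway between the tips of the shut fingers; the grasp point (between the pads) lies 19 mm behind it (bot.hold_point_z is the distance from the TCP to the grasp point, in m); z points along the fingers, y is the direction in which the jaws open and shut (so a half turn about z gives the same grasp; the last joint's range is limited). The gripper opens to 85 mm and grips with 20 to 120 N. Pads are 22 mm wide; open, the fingers measure 114 mm over their backs; the gripper's body (76 mm by 85 mm) begins 54 mm behind the grasp point. The pads swing forward as they close: fully open they stand 13 mm farther back than shut.
Start: joints at [-1.326, 0.241, 0.005, 1.335, 0, 1.571], TCP at [0.121, -0.485, 0.231] pointing down, gripper open.
Joint ranges: [-2.72, 2.72], [-1.05, 1.87], [-1.09, 1.28], [-1.99, 2.15], [-1.42, 1.44], [-3.14, 3.14]. Speed limits (rad/s): [2.79, 2.79, 3.14, 3.14, 3.14, 3.14].

### API

Orientations are given as a unit quaternion [x, y, z, w].
In Python, from workcell import status, viewer, order, bot gives the robot as it stands.
- The arm moves only by the tool servo_tool, never from a script. Its argument "increments" is a list of rows, each a list of 3 entries, a list of its own where there are three numbers: the closure in counts, from 0 (fully open) to 255 (shut), then the shift along the tool's x, y, z in mm, then the turn about the tool's z in degrees. A call has exactly 10 rows; each row shifts and turns the commanded pose from where the row before left it, along the tool's axes as they then stand; what a row does not reach is not made up. A row lasts 1/10 s, in which the tool goes at most 50 mm and 8.59 degrees, less where a joint would pass 70% of its speed; a pose out of reach is approached as far as the arm can. A call is refused whole if a number of a shift passes 50 or a number of a turn 8.59, either way. A call with a gripper value outside its range is refused whole. The fingers move at their own pace and stop on an object; the grip force is fixed at half the most. Time passes only in rows, so rows that do not move let the fingers close, or fill a call up. It gives the time, the measured TCP pose, the force and the opening at its end, in the units of the state.
- status.get_obs(): the state, without advancing time (a new reading comes with each control period).
- viewer.camera(name): name is "scene" or "side" or "wrist"; returns (picture, depth): 384x512x3 uint8, red, green, blue; 384x512 float32, m along the optical axis (not along the pixel's ray), 0 where there is no reading.
- viewer.get_calibration(name): a dict with "K" (3x3 intrinsics, pixels), "position" and "orientation" of the camera in the world. Camera axes: x right, y up, looking along -z (the intrinsics and any distortion apply to the point x, -y, -z); pixel columns grow to the right and rows downward; lengths in m; the calibration is good to about 2 mm. A picture is of the moment at which its call begins: read the wrist's pose just before it. get_calibration takes no time and is no camera call; for the wrist camera it gives the pose at the moment of the call.
- order.job_done(): hands the job in, once; it reports no verdict.
The state is a dict: "clock": time; "joint_pos": joint angles; "joint_vel": joint speeds; "tau": joint torques, N m; "eef_pos": TCP position; "tool_rot": TCP orientation; "ft_force": force on the tool from outside, world axes, zero at the start; "ft_torque": the same for the moment, N m; "grip_width": finger opening in m.
Only numpy, scipy, OpenCV 4.12 (cv2) and the standard library are available. Lean on these libraries where they do the work, as an engineer would, in place of code of your own. Each camera call takes 0.05 s, during which the arm holds its last target.

## Working session

There is one attempt and no reset: what is moved stays moved. The work goes in short steps, Python scripts to look and compute and a tool call to move; the robot and the scene stay as the last step left them, time stands still between calls to the robot, and variables do not carry over. Pictures are saved under pics/ and viewed, and the job is handed in when it is done.

Besides the shell and the picture viewer there is one more tool, called after "Request:" by a JSON object that holds its "name" and its "arguments". servo_tool: Moves the arm, as the interface text tells. Its arguments: {"type":"object","properties":{"increments":{"type":"array","items":{"type":"array"}}},"required":["increments"]}

```bash
mkdir -p pics; ls; python3 - <<'E'
from workcell import status, viewer, order, bot
import cv2,numpy as np
print(status.get_obs()); print([a for a in dir(bot) if a[0]!='_'], bot.hold_point_z)
for n in ["scene","side","wrist"]:
    c=viewer.get_calibration(n); p,d=viewer.camera(n)
    np.savez(f"pics/{n}0.npz",p=p,d=d,K=c["K"],pos=c["position"],ori=c["orientation"])
    print(n,{k:np.round(v,4).tolist() if not isinstance(v,str) else v for k,v in c.items()})
    cv2.imwrite(f"pics/{n}0.png",p[:,:,::-1])
E
```

```text
pics
{'clock': 0.0, 'joint_pos': array([-1.32598402e+00,  2.41454000e-01,  3.66948058e-03,  1.33520084e+00,
        1.26151793e-05,  1.57076382e+00]), 'joint_vel': array([-0.00045035, -0.00088144, -0.00195013, -0.00117167, -0.00120783,
        0.00043565]), 'tau': array([ 5.41288409e-04, -3.72318721e+01,  2.52408600e+01,  1.70498318e-02,
        7.99119857e-05,  1.02867841e-05]), 'eef_pos': array([ 0.12103086, -0.48445016,  0.2303716 ]), 'tool_rot': array([ 9.92515137e-01,  1.22116764e-01, -1.27363404e-04, -1.08710108e-03]), 'ft_force': array([ 0.86538014,  0.68135286, -0.49988317]), 'ft_torque': array([0.03927375, 0.02094399, 0.03279023]), 'grip_width': 0.08556848961039766}
['Unreachable', 'hold_point_z'] 0.0187
scene {'K': [[489.3478, 0.0, 256.6426], [0.0, 489.3478, 184.174], [0.0, 0.0, 1.0]], 'position': [1.1804, -0.2064, 1.077], 'orientation': [0.2224, 0.2028, 0.6443, 0.703]}
side {'K': [[411.4142, 0.0, 255.6777], [0.0, 411.4142, 189.7714], [0.0, 0.0, 1.0]], 'position': [0.2027, 0.621, 1.0065], 'orientation': [-0.0637, 0.3541, 0.9187, -0.1632]}
wrist {'K': [[302.8295, 0.0, 256.9947], [0.0, 302.8295, 187.5783], [0.0, 0.0, 1.0]], 'position': [0.2005, -0.465, 0.3729], 'orientation': [-0.1256, 0.0998, -0.6074, 0.778]}
```

View pics/scene0.png

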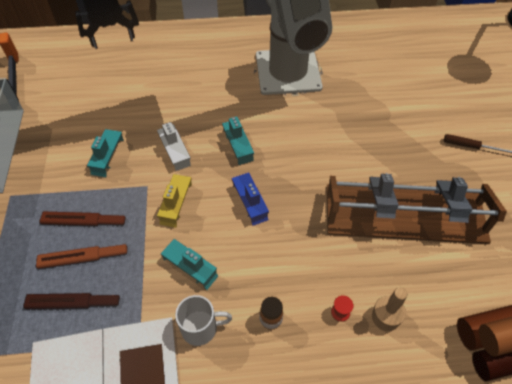

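View pics/side0.png

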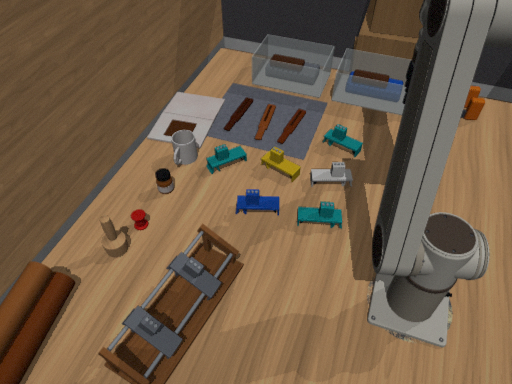

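View pics/wrist0.png

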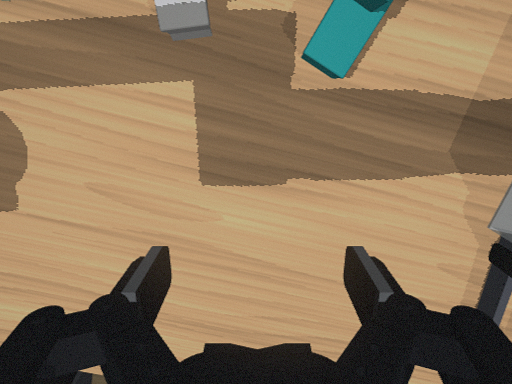

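```bash
cat > h.py <<'E'
import numpy as np,cv2
from scipy.spatial.transform import Rotation as R
def load(f):
    z=np.load(f); return z['p'],z['d'],z['K'],z['pos'],z['ori']
def cloud(d,K,pos,ori):
    v,u=np.indices(d.shape); x=(u-K[0,2])/K[0,0]*d; y=(v-K[1,2])/K[1,1]*d
    P=np.stack([x,-y,-d],-1); return R.from_quat(ori).apply(P.reshape(-1,3)).reshape(P.shape)+pos
def px(P,K,pos,ori):
    q=R.from_quat(ori).inv().apply(np.atleast_2d(P)-pos); q=q*[1,-1,-1]
    return np.stack([K[0,0]*q[:,0]/q[:,2]+K[0,2],K[1,1]*q[:,1]/q[:,2]+K[1,2]],1)
E
python3 - <<'E'
from h import *
for n,b in [("scene",(320,500,165,250)),("side",(100,250,220,384))]:
    p,d,K,pos,o=load(f"pics/{n}0.npz"); C=cloud(d,K,pos,o)
    hsv=cv2.cvtColor(p,cv2.COLOR_RGB2HSV)
    for nm,lo,hi in [("yellow",(22,120,80),(34,255,255)),("blue",(112,120,60),(128,255,255))]:
        m=cv2.inRange(hsv,lo,hi); k,l,st,ce=cv2.connectedComponentsWithStats(m)
        i=1+np.argmax(st[1:,4]); mm=(l==i)&(d>0); Q=C[mm]
        print(n,nm,st[i],ce[i])
        for zl,zh in[(.075,.095),(.03,.045)]:
            q=Q[(Q[:,2]>zl)&(Q[:,2]<zh)]
            if len(q)>10:
                r=cv2.minAreaRect((q[:,:2]*1000).astype(np.float32)); print(zl,len(q),q.mean(0).round(4),r)
    x0,x1,y0,y1=b
    im=cv2.resize(p[y0:y1,x0:x1],None,fx=4 if n=='scene' else 4,fy=4,interpolation=cv2.INTER_CUBIC); cv2.imwrite(f"pics/{n}_rack.png",im[:,:,::-1])
p=load("pics/scene0.npz")[0]; cv2.imwrite("pics/yel.png",cv2.resize(p[110:290,80:280],None,fx=3,fy=3)[:,:,::-1])
E
```

```text
scene yellow [157 174  34  53 881] [173.67423383 198.94211124]
0.075 127 [ 0.4926 -0.3574  0.082 ] ((490.06866455078125, -358.1221008300781), (26.08519744873047, 39.79026794433594), 72.47999572753906)
0.03 599 [ 0.4779 -0.3509  0.0385] ((473.56732177734375, -353.9748229980469), (51.20749282836914, 135.33700561523438), 72.85536193847656)
scene blue [233 174  35  44 630] [249.4        195.05714286]
0.075 102 [ 0.5036 -0.1579  0.0821] ((501.794921875, -157.7022247314453), (40.676944732666016, 24.685962677001953), 19.21729278564453)
0.03 511 [ 0.4897 -0.1641  0.0386] ((485.7503356933594, -162.75250244140625), (132.50445556640625, 47.509521484375), 18.050180435180664)
side yellow [261 147  40  35 582] [280.75773196 162.65979381]
0.075 61 [ 0.4877 -0.3528  0.0804] ((488.2621765136719, -354.6796569824219), (25.568357467651367, 39.553932189941406), 68.03337097167969)
0.03 353 [ 0.4654 -0.3422  0.0367] ((473.82037353515625, -349.0384216308594), (52.7509880065918, 133.98770141601562), 73.99726867675781)
side blue [244 192   3   5   6] [245.5        194.33333333]
```

View pics/scene_rack.png

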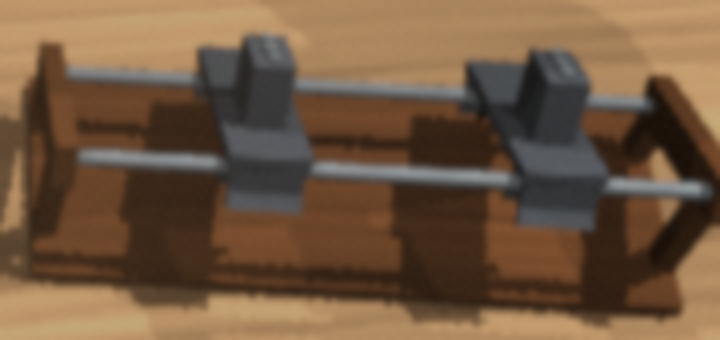

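View pics/side_rack.png

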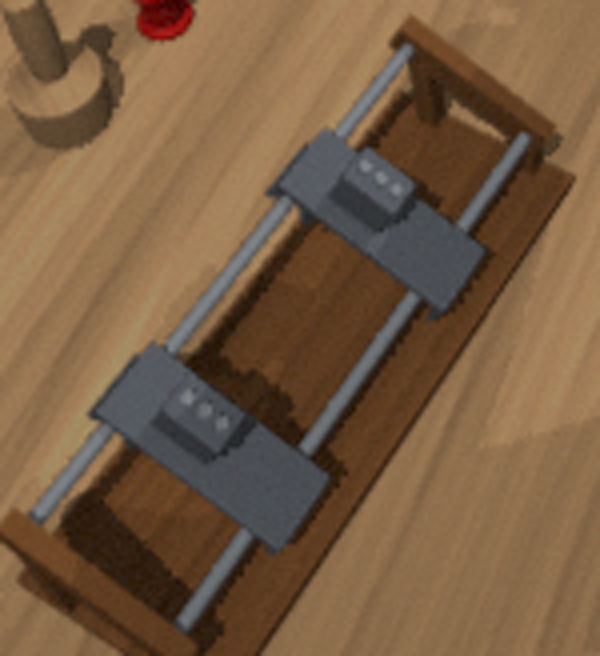

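View pics/yel.png

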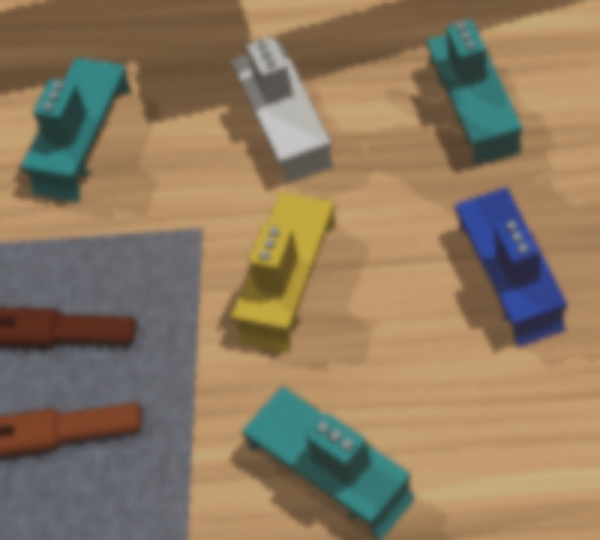

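```bash
python3 - <<'E'
from h import *
from scipy.optimize import minimize
for n,b in [("scene",(320,512,165,250)),("side",(90,250,220,384))]:
    p,d,K,pos,o=load(f"pics/{n}0.npz"); C=cloud(d,K,pos,o)
    hsv=cv2.cvtColor(p,cv2.COLOR_RGB2HSV)
    m=np.zeros(d.shape,bool); m[b[2]:b[3],b[0]:b[1]]=1
    g=m&(d>0)&((hsv[...,1]<70)|((hsv[...,0]>90)&(hsv[...,0]<130)))&(C[...,2]>.04)
    Q=C[g]; print(n,len(Q),Q.min(0).round(3),Q.max(0).round(3))
    # blocks: high points -> components
    H=(g&(C[...,2]>0.125)).astype(np.uint8); k,l,st,ce=cv2.connectedComponentsWithStats(H)
    for i in range(1,k):
        if st[i,4]>15:
            q=C[l==i]; print('comp',st[i],q.mean(0).round(4),q.min(0).round(4),q.max(0).round(4))
    # along-rail histogram coarse
    np.savez(f"pics/{n}_grey.npz",Q=Q,uv=np.argwhere(g))
    yy=Q[:,1]; 
    for a in np.arange(0.0,0.44,.02):
        q=Q[(yy>=a)&(yy<a+.02)]
        if len(q):print(round(a,2),len(q),'x',np.percentile(q[:,0],[2,50,98]).round(3),'z',np.percentile(q[:,2],[2,50,98]).round(3))
E
```

```text
scene 2689 [0.474 0.041 0.042] [0.641 0.423 0.149]
comp [380 174  14  17 193] [0.5427 0.1586 0.1363] [0.514  0.1454 0.1251] [0.5599 0.175  0.1488]
comp [452 177  16  18 201] [0.568  0.3261 0.1361] [0.5393 0.3119 0.125 ] [0.5861 0.3441 0.1482]
0.04 24 x [0.571 0.576 0.58 ] z [0.1   0.104 0.112]
0.06 58 x [0.482 0.574 0.582] z [0.058 0.101 0.106]
0.08 64 x [0.484 0.578 0.586] z [0.059 0.097 0.108]
0.1 60 x [0.489 0.581 0.59 ] z [0.06  0.101 0.107]
0.12 178 x [0.491 0.584 0.606] z [0.058 0.101 0.117]
0.14 487 x [0.482 0.556 0.609] z [0.064 0.109 0.144]
0.16 279 x [0.48  0.566 0.611] z [0.064 0.113 0.144]
0.18 43 x [0.51  0.596 0.602] z [0.063 0.103 0.107]
0.2 54 x [0.503 0.595 0.603] z [0.058 0.101 0.106]
0.22 60 x [0.504 0.599 0.607] z [0.057 0.1   0.106]
0.24 62 x [0.51  0.604 0.61 ] z [0.059 0.1   0.106]
0.26 66 x [0.511 0.605 0.614] z [0.057 0.1   0.106]
0.28 95 x [0.519 0.611 0.631] z [0.059 0.102 0.117]
0.3 490 x [0.512 0.578 0.634] z [0.06  0.104 0.141]
0.32 428 x [0.506 0.587 0.637] z [0.065 0.112 0.145]
0.34 82 x [0.506 0.608 0.628] z [0.064 0.105 0.138]
0.36 34 x [0.618 0.624 
[... 766 characters left out ...]
] z [0.063 0.106 0.142]
0.18 258 x [0.48  0.519 0.596] z [0.058 0.079 0.107]
0.2 62 x [0.502 0.593 0.602] z [0.057 0.098 0.107]
0.22 62 x [0.505 0.514 0.605] z [0.055 0.064 0.106]
0.24 64 x [0.508 0.558 0.606] z [0.056 0.081 0.106]
0.26 65 x [0.511 0.602 0.611] z [0.056 0.099 0.104]
0.28 62 x [0.514 0.523 0.613] z [0.055 0.064 0.107]
0.3 241 x [0.506 0.573 0.633] z [0.058 0.092 0.139]
0.32 538 x [0.503 0.551 0.624] z [0.061 0.106 0.144]
0.34 590 x [0.507 0.559 0.621] z [0.062 0.092 0.139]
0.36 114 x [0.508 0.532 0.627] z [0.056 0.067 0.105]
0.38 82 x [0.53  0.621 0.63 ] z [0.055 0.097 0.105]
0.4 61 x [0.532 0.538 0.631] z [0.056 0.061 0.104]
0.42 6 x [0.536 0.537 0.541] z [0.053 0.062 0.064]
```

```bash
python3 - <<'E'
from h import *
from scipy.optimize import least_squares
def fit(Qs,x0,z0):
    # axis: x = a + b(y-.24), z=c+e(y-.24), r=.005 
    f=lambda t:np.concatenate([np.hypot((Q[:,0]-t[0]-t[1]*(Q[:,1]-.24))*np.cos(np.arctan(t[1])),Q[:,2]-t[2]-t[3]*(Q[:,1]-.24))-.005 for Q in Qs])
    r=least_squares(f,[x0,.155,z0,0],loss='soft_l1',f_scale=.001); return r.x.round(4),np.sqrt(np.mean(r.fun**2)).round(4)
D={}
for n in("scene","side"):
    Q=np.load(f"pics/{n}_grey.npz")['Q']; y=Q[:,1]
    rows=((y>.185)&(y<.282))|((y>.06)&(y<.115))|((y>.375)&(y<.40))
    q=Q[rows]; xc=q[:,0]-.155*(q[:,1]-.24)
    U=q[(abs(xc-.602)<.02)&(abs(q[:,2]-.1)<.012)]; L=q[(abs(xc-.512)<.02)&(abs(q[:,2]-.06)<.012)]
    D[n]=(U,L); print(n,len(U),len(L),fit([U],.602,.1),fit([L],.512,.058))
print(fit([D['scene'][0],D['side'][0]],.602,.1),fit([D['scene'][1],D['side'][1]],.512,.058))
# grey holder blocks/plates in rail-y coordinate
th=np.arctan(.155); ey=np.array([np.sin(th),np.cos(th)])
for n in("scene","side"):
    Q=np.load(f"pics/{n}_grey.npz")['Q']; s=Q[:,:2]@ey
    for lo,hi,c in [(.1,.35,'A')]:
        h=Q[:,2]>.132
        for k in ((Q[:,1]<.24),(Q[:,1]>.24)):
            q=s[h&k]; print(n,'block s',np.percentile(q,[1,99]).round(4))
            # plate: points between rails, z .07-.1 off-rails
            x=Q[:,0]-.155*(Q[:,1]-.24); m=k&(x>.53)&(x<.545); q=s[m]; print('  plate',len(q),np.percentile(q,[1,99]).round(4) if len(q) else '')
E
```

```text
scene 294 207 (array([ 0.6027,  0.1545,  0.0998, -0.003 ]), np.float64(0.0017)) (array([ 5.111e-01,  1.521e-01,  5.790e-02, -3.000e-04]), np.float64(0.002))
side 273 301 (array([ 0.6032,  0.1529,  0.0988, -0.002 ]), np.float64(0.0015)) (array([ 0.5071,  0.1537,  0.0629, -0.001 ]), np.float64(0.0031))
(array([ 0.6031,  0.1537,  0.0993, -0.0031]), np.float64(0.0016)) (array([ 0.5114,  0.1568,  0.0575, -0.005 ]), np.float64(0.0036))
scene block s [0.2284 0.2539]
  plate 72 [0.2163 0.2527]
scene block s [0.3981 0.424 ]
  plate 89 [0.3864 0.4238]
side block s [0.2324 0.2578]
  plate 201 [0.2202 0.2685]
side block s [0.4012 0.4269]
  plate 256 [0.3906 0.4385]
```

Request:
{"name": "servo_tool", "arguments": {"increments": [[0, [0, 0, 0], 7.8], [0, [0, 0, 0], 7.8], [0, [0, 0, 0], 7.8], [0, [0, 0, 0], 7.8], [0, [35, -25.6, 0], 0], [0, [35, -25.6, 0], 0], [0, [35, -25.6, 0], 0], [0, [35, -25.6, 0], 0], [0, [35, -25.6, 0], 0], [0, [35, -25.6, 0], 0]]}}

```text
clock: 1.15
eef_pos: [0.3686, -0.3994, 0.231]
tool_rot: [0.989, -0.149, -0.0, -0.0]
ft_force: [0.2, -0.1, -0.0]
grip_width: 0.0854
```

Request:
{"name": "servo_tool", "arguments": {"increments": [[0, [35, -25.6, 0], 0], [0, [35, -25.6, 0], 0], [0, [35, -25.6, 0], 0], [0, [0, 0, 30], 0], [0, [0, 0, 30], 0], [0, [0, 0, 0], 0], [0, [0, 0, 0], 0], [0, [0, 0, 0], 0], [0, [0, 0, 0], 0], [0, [0, 0, 0], 0]]}}

```text
clock: 2.15
eef_pos: [0.4906, -0.3587, 0.173]
tool_rot: [0.989, -0.15, 0.001, 0.001]
ft_force: [-0.3, 0.9, -0.7]
grip_width: 0.0851
```

```bash
cat >> h.py <<'E'
def state():
    from workcell import status
    s=status.get_obs(); M=R.from_quat(s['tool_rot']).as_matrix()
    print('t',round(s['clock'],2),'tcp',s['eef_pos'].round(4),'yaw',np.degrees(np.arctan2(M[1,0],M[0,0])).round(2),'zax',M[:,2].round(3),'F',s['ft_force'].round(1),'w',round(s['grip_width'],4))
    return s['eef_pos'],M
def goto(t,yaw=None):
    p,M=state(); print('tool delta mm',(M.T@(np.array(t)-p)*1000).round(1))
    if yaw is not None: print('turn',(np.degrees(np.arctan2(M[1,0],M[0,0]))-yaw).round(2))
def snap(n,tag):
    from workcell import viewer
    c=viewer.get_calibration(n); p,d=viewer.camera(n)
    np.savez(f"pics/{n}{tag}.npz",p=p,d=d,K=c["K"],pos=c["position"],ori=c["orientation"]); cv2.imwrite(f"pics/{n}{tag}.png",p[:,:,::-1])
    return p,d,np.array(c["K"]),np.array(c["position"]),np.array(c["orientation"])
E
python3 - <<'E'
from h import *
goto([.4895,-.3565,.043],-17.1)
p,d,K,pos,o=snap("wrist","1"); C=cloud(d,K,pos,o)
m=(cv2.inRange(cv2.cvtColor(p,cv2.COLOR_RGB2HSV),(22,120,60),(34,255,255))>0)&(d>0)
Q=C[m]
for a,b in((.075,.09),(.03,.045)):
    q=Q[(Q[:,2]>a)&(Q[:,2]<b)]
    if len(q)>10:print(len(q),q.mean(0),cv2.minAreaRect((q[:,:2]*1000).astype(np.float32)))
E
```

```text
t 2.15 tcp [ 0.4906 -0.3587  0.173 ] yaw -17.21 zax [ 0.002 -0.002 -1.   ] F [-0.3  0.9 -0.7] w 0.0851
tool delta mm [ -2.1  -1.9 130. ]
turn -0.11
1228 [ 0.4917156  -0.35764645  0.08133712] ((490.1773681640625, -357.1166076660156), (25.70492172241211, 40.327857971191406), 73.38871765136719)
4703 [ 0.47836859 -0.35392053  0.03765172] ((474.0429992675781, -352.54888916015625), (49.33699035644531, 131.12005615234375), 72.48943328857422)
```

View pics/wrist1.png

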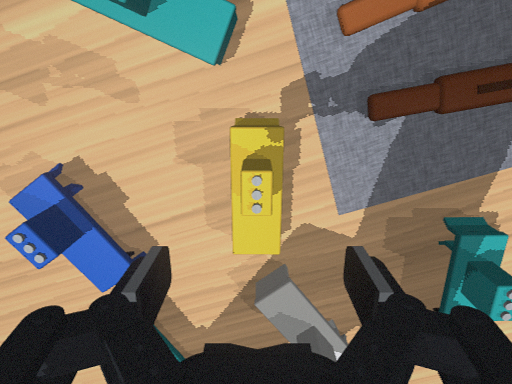

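Request:
{"name": "servo_tool", "arguments": {"increments": [[0, [-0.9, -1.4, 30], 0], [0, [0, 0, 30], 0], [0, [0, 0, 30], 0], [0, [0, 0, 25], 0], [0, [0, 0, 15], 0], [0, [0, 0, 0], 0], [0, [0, 0, 0], 0], [120, [0, 0, 0], 0], [255, [0, 0, 0], 0], [255, [0, 0, 0], 0]]}}

```text
clock: 3.2
eef_pos: [0.4904, -0.3568, 0.0425]
tool_rot: [0.989, -0.149, 0.001, 0.0]
ft_force: [0.3, -0.5, 0.9]
grip_width: 0.0439
```

Request:
{"name": "servo_tool", "arguments": {"increments": [[255, [0, 0, 0], 0], [255, [0, 0, 0], 0], [255, [0, 0, 0], 0], [255, [0, 0, -10], 0], [255, [0, 0, -20], 0], [255, [0, 0, -40], 0], [255, [0, 0, -40], 0], [255, [0, 0, -40], 0], [255, [0, 0, 0], 0], [255, [0, 0, 0], 0]]}}

```text
clock: 4.2
eef_pos: [0.4901, -0.3565, 0.1925]
tool_rot: [0.989, -0.149, 0.001, 0.0]
ft_force: [0.1, -0.2, -2.9]
grip_width: 0.0253
```

```bash
python3 - <<'E'
from h import *
p0,M=state()
p,d,K,pos,o=snap("wrist","2"); C=cloud(d,K,pos,o)
m=(cv2.inRange(cv2.cvtColor(p,cv2.COLOR_RGB2HSV),(22,120,60),(34,255,255))>0)&(d>0)
Q=(C[m]-p0)@M*1000   # tool axes, mm
print(len(Q))
z=Q[:,2]; print(np.histogram(z,bins=12))
# plate top: tool z > 0 near
q=Q[(z>-5)&(z<15)]; A=np.c_[q[:,:2],np.ones(len(q))]; c=np.linalg.lstsq(A,q[:,2],rcond=None)[0]; print('plane',c,cv2.minAreaRect(q[:,:2].astype(np.float32)),q.min(0),q.max(0))
q=Q[z<-25]; print('top',len(q),q.mean(0),cv2.minAreaRect(q[:,:2].astype(np.float32)) if len(q)>5 else '')
E
```

```text
t 4.2 tcp [ 0.4901 -0.3565  0.1925] yaw -17.17 zax [ 0.002 -0.001 -1.   ] F [ 0.1 -0.2 -2.9] w 0.0253
15149
(array([  58, 4716, 1253, 7849,  996,  258,    0,    0,    0,    0,    0,
         19]), array([-74.85624137, -52.39894912, -29.94165687,  -7.48436462,
        14.97292763,  37.43021988,  59.88751213,  82.34480438,
       104.80209663, 127.25938888, 149.71668113, 172.17397338,
       194.63126563]))
plane [ 7.68260442e-03 -2.11255479e-03  4.13961522e+00] ((-11.521049499511719, -0.04706573486328125), (121.56025695800781, 49.66752624511719), 0.4607006311416626) [-72.28197999 -24.77097851  -4.97322828] [49.1882697  24.94775179 12.12231456]
top 5105 [  5.90804712  -0.14139026 -38.5430904 ] ((0.3846111297607422, 0.38446521759033203), (40.90729522705078, 27.695728302001953), 0.014194593764841557)
```

View pics/wrist2.png

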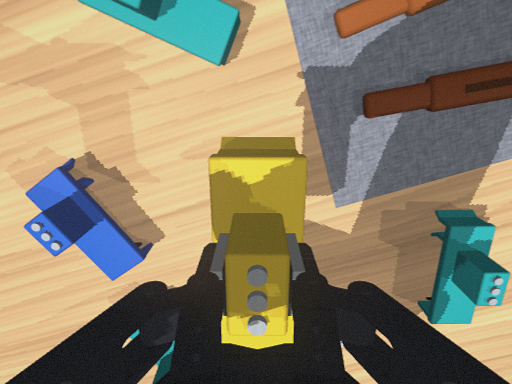

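Request:
{"name": "servo_tool", "arguments": {"increments": [[255, [0, 0, -40], 0], [255, [0, 0, 0], -4.2], [255, [0, 0, 0], -4.2], [255, [-1, -20, 0], 0], [255, [-1, -40, 0], 0], [255, [-1, -43, 0], 0], [255, [-1, -43, 0], 0], [255, [-1, -43, 0], 0], [255, [-1, -43, 0], 0], [255, [-1, -43, 0], 0]]}}

```text
clock: 5.25
eef_pos: [0.5231, -0.0816, 0.2288]
tool_rot: [0.997, -0.077, -0.003, -0.0]
ft_force: [0.2, 1.1, -1.3]
grip_width: 0.0251
```

Request:
{"name": "servo_tool", "arguments": {"increments": [[255, [-1, -43, 0], 0], [255, [-1, -43, 0], 0], [255, [-1, -43, 0], 0], [255, [-1, -43, 0], 0], [255, [-1, -43, 0], 0], [255, [-1, -43, 0], 0], [255, [-1, -43, 0], 0], [255, [0, -20, 0], 0], [255, [0, 0, 0], 0], [255, [0, 0, 0], 0]]}}

```text
clock: 6.25
eef_pos: [0.5302, 0.08, 0.2477]
tool_rot: [0.997, 0.04, -0.004, -0.062]
ft_force: [-0.0, 0.4, -2.5]
grip_width: 0.0253
```

```bash
python3 - <<'E'
from h import *
goto([.5673,.2445,.118],-8.74)
snap("wrist","3");snap("scene","3");snap("side","3")
a=cv2.imread("pics/wrist3.png"); b=cv2.imread("pics/scene3.png"); c=cv2.imread("pics/side3.png")
cv2.imwrite("pics/c3.png",np.hstack([cv2.resize(b[100:260,310:500],None,fx=2.1,fy=2.1),cv2.resize(c[190:350,90:280],None,fx=2.1,fy=2.1)]))
E
```

```text
t 6.25 tcp [0.5302 0.08   0.2477] yaw 4.62 zax [-0.014  0.123 -0.992] F [-0.   0.4 -2.5] w 0.0253
tool delta mm [  50.8 -143.7  148.5]
turn 13.36
```

View pics/wrist3.png

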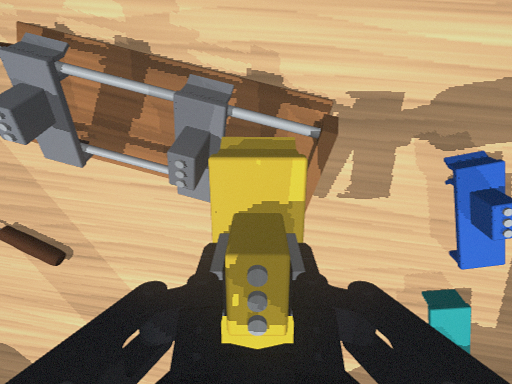

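View pics/c3.png

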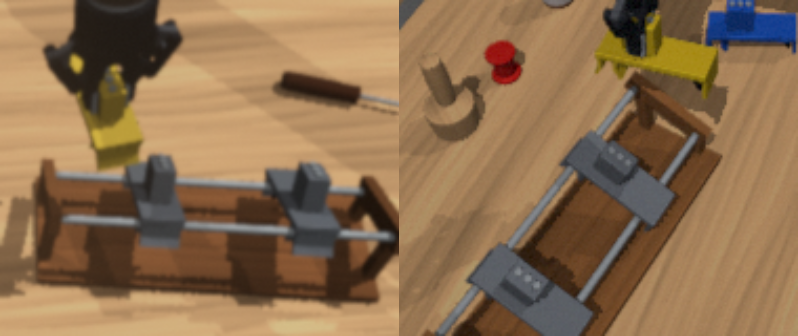

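```bash
python3 - <<'E'
from workcell import status
s=status.get_obs(); print(s['clock'],s['joint_pos'].round(3),s['joint_vel'].round(3))
E
```

```text
6.4 [0.079 0.308 0.134 1.4   0.125 3.141] [ 0.    -0.002  0.006 -0.     0.003  0.003]
```

Request:
{"name": "servo_tool", "arguments": {"increments": [[255, [0, 0, 0], 0], [255, [0, 0, 0], 0], [255, [0, 0, 0], 0], [255, [0, 0, 0], 0], [255, [0, 0, 0], 0], [255, [0, 0, 0], 0], [255, [0, 0, 0], 0], [255, [0, 0, 0], 0], [255, [0, 0, 0], 0], [255, [0, 0, 0], 0]]}}

```text
clock: 7.4
eef_pos: [0.5307, 0.0806, 0.2488]
tool_rot: [0.997, 0.04, -0.003, -0.062]
ft_force: [0.5, -0.2, -2.1]
grip_width: 0.0251
```

```bash
python3 - <<'E'
from workcell import status
from h import *
state()
s=status.get_obs(); print(s['clock'],s['joint_pos'].round(3),s['joint_vel'].round(3))
E
```

```text
t 7.4 tcp [0.5307 0.0806 0.2488] yaw 4.65 zax [-0.012  0.124 -0.992] F [ 0.5 -0.2 -2.1] w 0.0251
7.4 [0.08  0.307 0.134 1.4   0.125 3.141] [-0.002 -0.001 -0.002  0.001  0.001  0.   ]
```

Request:
{"name": "servo_tool", "arguments": {"increments": [[255, [0, 10, 0], -5], [255, [0, 10, 0], -5], [255, [0, 10, 0], 0], [255, [0, 10, 0], 0], [255, [0, 10, 0], 0], [255, [0, 10, 0], 0], [255, [0, 10, 0], 0], [255, [0, 10, 0], 0], [255, [0, 0, 0], 0], [255, [0, 0, 0], 0]]}}

```text
clock: 8.4
eef_pos: [0.5483, 0.0031, 0.2389]
tool_rot: [0.99, 0.127, 0.002, -0.063]
ft_force: [-0.7, 0.8, -2.1]
grip_width: 0.0252
```

```bash
python3 - <<'E'
from workcell import status
from h import *
state()
s=status.get_obs(); print(s['clock'],s['joint_pos'].round(3))
E
```

```text
t 8.4 tcp [0.5483 0.0031 0.2389] yaw 14.53 zax [-0.012  0.125 -0.992] F [-0.7  0.8 -2.1] w 0.0252
8.4 [-0.063  0.349  0.167  1.409  0.124  2.823]
```

```bash
python3 - <<'E'
from h import *
goto([.42,-.02,.12]); goto([.42,-.02,.046])
p,d,K,pos,o=load("pics/scene3.npz"); C=cloud(d,K,pos,o)
m=(C[...,0]>.28)&(C[...,0]<.52)&(abs(C[...,1]+.02)<.11)&(C[...,2]>.01)&(C[...,2]<.12)&(d>0)
q=C[m]; print(len(q), q.min(0).round(3),q.max(0).round(3)) if m.any() else print('free')
E
```

```text
t 8.4 tcp [0.5483 0.0031 0.2389] yaw 14.53 zax [-0.012  0.125 -0.992] F [-0.7  0.8 -2.1] w 0.0252
tool delta mm [-132.3    4.6  116.6]
t 8.4 tcp [0.5483 0.0031 0.2389] yaw 14.53 zax [-0.012  0.125 -0.992] F [-0.7  0.8 -2.1] w 0.0252
tool delta mm [-133.7   13.8  190. ]
324 [ 0.453 -0.13   0.01 ] [0.52  0.09  0.092]
```

Request:
{"name": "servo_tool", "arguments": {"increments": [[255, [0, 0, 0], 8], [255, [-35, 7, 20], 0], [255, [-38, 8, 25], 0], [255, [-38, 8, 25], 0], [255, [-39, 7, 25], 0], [255, [0, 0, 30], 0], [255, [0, 0, 30], 0], [255, [0, 0, 20], 0], [255, [0, 0, 8], 0], [255, [0, 0, 0], 0]]}}

```text
clock: 9.4
eef_pos: [0.3999, -0.0204, 0.0528]
tool_rot: [0.996, 0.058, -0.003, -0.063]
ft_force: [-0.0, 0.2, -2.1]
grip_width: 0.0249
```

```bash
python3 - <<'E'
from h import *
goto([.40,-.02,.046])
E
```

```text
t 9.4 tcp [ 0.3999 -0.0204  0.0528] yaw 6.68 zax [-0.014  0.125 -0.992] F [-0.   0.2 -2.1] w 0.0249
tool delta mm [0.1 0.5 6.8]
```

Request:
{"name": "servo_tool", "arguments": {"increments": [[255, [0, 0, 4], 0], [255, [0, 0, 3], 0], [100, [0, 0, 0], 0], [0, [0, 0, 0], 0], [0, [0, 0, 0], 0], [0, [0, 0, 0], 0], [0, [0, 0, -20], 0], [0, [0, 0, -45], 0], [0, [0, 0, -45], 0], [0, [0, 0, 0], -8.57]]}}

```text
clock: 10.4
eef_pos: [0.4061, -0.0348, 0.1612]
tool_rot: [0.989, 0.134, 0.008, -0.061]
ft_force: [1.0, -0.3, 0.7]
grip_width: 0.0854
```

Request:
{"name": "servo_tool", "arguments": {"increments": [[0, [0, 0, 0], -8.57], [0, [0, 0, 0], -8.57], [0, [0, 0, 0], -8.57], [0, [0, 0, 0], -8.57], [0, [0, 0, 0], -8.57], [0, [0, 0, 0], -8.57], [0, [0, 0, 0], -8.57], [0, [0, 0, 0], -8.57], [0, [0, 0, 0], -8.57], [0, [0, 0, 0], -8.57]]}}

```text
clock: 11.4
eef_pos: [0.4018, -0.0337, 0.1556]
tool_rot: [0.633, 0.772, 0.044, -0.044]
ft_force: [-0.1, 0.1, 0.3]
grip_width: 0.0853
```

Request:
{"name": "servo_tool", "arguments": {"increments": [[0, [0, 0, 0], -8.57], [0, [0, 0, 0], -8.57], [0, [0, 0, 0], -8.57], [0, [0, 0, 0], -8.57], [0, [0, 0, 0], -8.57], [0, [0, 0, 0], -8.57], [0, [0, 0, 0], -8.57], [0, [0, 0, 0], -8.57], [0, [0, 0, 0], -8.57], [0, [0, 0, 0], -8.57]]}}

```text
clock: 12.4
eef_pos: [0.4017, -0.0337, 0.1556]
tool_rot: [-0.061, 0.996, 0.062, -0.002]
ft_force: [0.1, -0.3, -0.6]
grip_width: 0.0852
```

```bash
python3 - <<'E'
from h import *
from workcell import status
p0,M=state(); print(status.get_obs()['joint_pos'].round(3))
p,d,K,pos,o=snap("wrist","4"); C=cloud(d,K,pos,o)
m=(cv2.inRange(cv2.cvtColor(p,cv2.COLOR_RGB2HSV),(22,120,60),(34,255,255))>0)&(d>0)
Q=C[m]
for a,b in((.07,.1),(.03,.047)):
    q=Q[(Q[:,2]>a)&(Q[:,2]<b)]
    if len(q)>10:print(len(q),q.mean(0),cv2.minAreaRect((q[:,:2]*1000).astype(np.float32)))
E
```

```text
t 12.4 tcp [ 0.4017 -0.0337  0.1556] yaw -173.05 zax [-0.012  0.124 -0.992] F [ 0.1 -0.3 -0.6] w 0.0852
[-0.174  0.128 -0.347  1.129  0.12  -0.298]
1470 [ 0.39792669 -0.01644015  0.08074824] ((400.3620300292969, -14.958738327026367), (40.164485931396484, 26.215139389038086), 6.741811275482178)
5810 [ 0.36659926 -0.0216532   0.03775431] ((383.75897216796875, -17.034698486328125), (130.8553466796875, 49.87984085083008), 7.618647575378418)
```

View pics/wrist4.png

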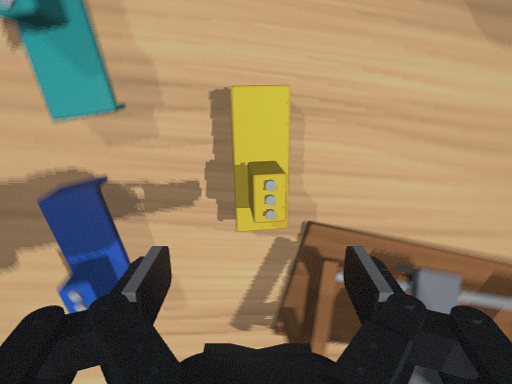

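```bash
python3 - <<'E'
from h import *
goto([.4002,-.0125,.046],-173.0)
E
```

```text
t 12.45 tcp [ 0.4018 -0.0337  0.1556] yaw -172.84 zax [-0.012  0.124 -0.992] F [-0.1  1.  -0.1] w 0.0855
tool delta mm [ -0.6   7.4 111.4]
turn 0.16
```

Request:
{"name": "servo_tool", "arguments": {"increments": [[0, [-0.6, 7.4, 20], 0], [0, [0, 0, 35], 0], [0, [0, 0, 35], 0], [0, [0, 0, 21.5], 0], [0, [0, 0, 0], 0], [0, [0, 0, 0], 0], [130, [0, 0, 0], 0], [255, [0, 0, 0], 0], [255, [0, 0, 0], 0], [255, [0, 0, 0], 0]]}}

```text
clock: 13.45
eef_pos: [0.4009, -0.0128, 0.0465]
tool_rot: [-0.057, 0.996, 0.062, -0.001]
ft_force: [0.6, -6.1, 25.0]
grip_width: 0.028
```

Request:
{"name": "servo_tool", "arguments": {"increments": [[255, [0, 0, 0], 0], [255, [0, 0, 0], 0], [255, [0, 0, 0], 0], [255, [0, 0, -10], 0], [255, [0, 0, -20], 0], [255, [0, 0, -40], 0], [255, [0, 0, -45], 0], [255, [0, 0, -45], 0], [255, [0, 0, -35], 0], [255, [0, 0, 0], 0]]}}

```text
clock: 14.45
eef_pos: [0.4053, -0.0376, 0.2445]
tool_rot: [-0.057, 0.996, 0.061, 0.003]
ft_force: [0.4, 0.0, -2.5]
grip_width: 0.0254
```

```bash
python3 - <<'E'
from h import *
p0,M=state()
p,d,K,pos,o=snap("wrist","5"); C=cloud(d,K,pos,o)
m=(cv2.inRange(cv2.cvtColor(p,cv2.COLOR_RGB2HSV),(22,120,60),(34,255,255))>0)&(d>0)
Q=(C[m]-p0)@M*1000; z=Q[:,2]
q=Q[(z>-6)&(z<18)]; A=np.c_[q[:,:2],np.ones(len(q))]; c=np.linalg.lstsq(A,q[:,2],rcond=None)[0]; print('plane',c,cv2.minAreaRect(q[:,:2].astype(np.float32)),q.min(0),q.max(0))
q=Q[z<-25]; print('top',len(q),q.mean(0),cv2.minAreaRect(q[:,:2].astype(np.float32)) if len(q)>5 else '')
goto([.5673,.2445,.20],171.26)
E
```

```text
t 14.45 tcp [ 0.4053 -0.0376  0.2445] yaw -173.44 zax [-0.002  0.122 -0.992] F [ 0.4  0.  -2.5] w 0.0254
plane [0.01227447 0.01383598 6.71885538] ((40.847450256347656, -0.6367988586425781), (49.55746841430664, 84.78323364257812), 89.98661804199219) [ -1.5499089  -25.41499057  -5.99682365] [83.23687983 24.15068726 10.79016815]
top 4489 [  5.59971345  -0.03720223 -35.11312036] ((0.6243000030517578, 0.7143669128417969), (27.247432708740234, 40.93824768066406), 88.80030059814453)
t 14.5 tcp [ 0.4039 -0.0372  0.2418] yaw -173.43 zax [-0.006  0.123 -0.992] F [ 0.8 -0.3 -3.8] w 0.0254
tool delta mm [-194.2  253.8   75.1]
turn -344.69
```

View pics/wrist5.png

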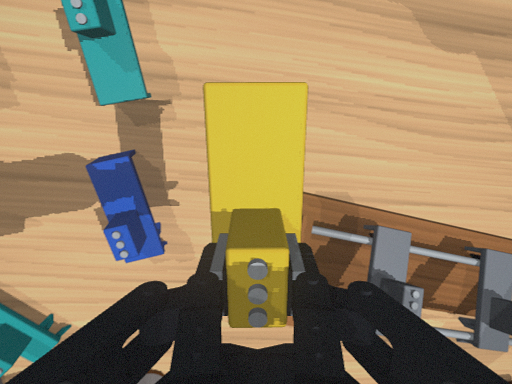

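```bash
cat >> h.py <<'E'
U=np.array([.6029,.239,.0993]); EX=np.array([.9884,-.152,0]); LT=np.array([-.0378,0,.0217])
def hook(turn=0,lift=0,off=.002):
    p,M=state(); M2=M@R.from_euler('z',turn,degrees=True).as_matrix()
    lip=U+EX*off+[0,0,lift]; t=lip-M2@LT
    hx=-M2[:,0]; print('holder x',hx.round(3),'yaw',np.degrees(np.arctan2(hx[1],hx[0])).round(2)); print('target tcp',t.round(4),'delta(tool after turn)',(M2.T@(t-p)*1000).round(1))
    l=p+M@LT; r=l-U; print('lip now rel U: along',(r@EX*1000).round(1),'y',(r@[.152,.9884,0]*1000).round(1),'z',(r[2]*1000).round(1))
E
python3 - <<'E'
from h import *
hook(15.3,.07)
hook(15.3,.0)
E
```

```text
t 14.5 tcp [ 0.4039 -0.0372  0.2418] yaw -173.43 zax [-0.006  0.123 -0.992] F [ 0.8 -0.3 -3.8] w 0.0254
holder x [ 0.988 -0.15  -0.025] yaw -8.62
target tcp [0.5676 0.2417 0.1918] delta(tool after turn) [-121.3  292.4   82.9]
lip now rel U: along -118.8 y -290.6 z 121.2
t 14.5 tcp [ 0.4039 -0.0372  0.2418] yaw -173.43 zax [-0.006  0.123 -0.992] F [ 0.8 -0.3 -3.8] w 0.0254
holder x [ 0.988 -0.15  -0.025] yaw -8.62
target tcp [0.5676 0.2417 0.1218] delta(tool after turn) [-123.1  283.9  152.4]
lip now rel U: along -118.8 y -290.6 z 121.2
```

Request:
{"name": "servo_tool", "arguments": {"increments": [[255, [0, 0, 0], 7.65], [255, [0, 0, 0], 7.65], [255, [-14, 36, 2], 0], [255, [-16, 40, 4], 0], [255, [-16, 40, 4], 0], [255, [-16, 40, 4], 0], [255, [-16, 40, 4], 0], [255, [-16, 40, 4], 0], [255, [-15, 35, 4], 0], [255, [-12, 21, 4], 0]]}}

```text
clock: 15.5
eef_pos: [0.5656, 0.238, 0.2384]
tool_rot: [0.074, 0.995, 0.061, -0.013]
ft_force: [0.1, -0.4, -1.4]
grip_width: 0.0251
```

Request:
{"name": "servo_tool", "arguments": {"increments": [[255, [0, 0, 20], 0], [255, [0, 0, 23], 0], [255, [0, 0, 10], 0], [255, [0, 0, 0], 0], [255, [0, 0, 0], 0], [255, [0, 0, 0], 0], [255, [0, 0, 0], 0], [255, [0, 0, 0], 0], [255, [0, 0, 0], 0], [255, [0, 0, 0], 0]]}}

```text
clock: 16.5
eef_pos: [0.5656, 0.242, 0.1889]
tool_rot: [0.076, 0.995, 0.062, -0.01]
ft_force: [1.1, 0.1, -2.7]
grip_width: 0.0252
```

```bash
python3 - <<'E'
from h import *
hook(0,.0)
for n in("wrist","scene","side"):snap(n,"6")
b=cv2.imread("pics/scene6.png"); c=cv2.imread("pics/side6.png")
cv2.imwrite("pics/c6.png",np.hstack([cv2.resize(b[100:260,310:500],None,fx=2.1,fy=2.1),cv2.resize(c[190:350,90:280],None,fx=2.1,fy=2.1)]))
E
```

```text
t 16.5 tcp [0.5656 0.242  0.1889] yaw 171.41 zax [-0.011  0.124 -0.992] F [ 1.1  0.1 -2.7] w 0.0252
holder x [ 0.988 -0.149 -0.03 ] yaw -8.59
target tcp [0.5678 0.2416 0.122 ] delta(tool after turn) [-4.2 -8.1 66.3]
lip now rel U: along -0.2 y 0.0 z 66.9
```

View pics/c6.png

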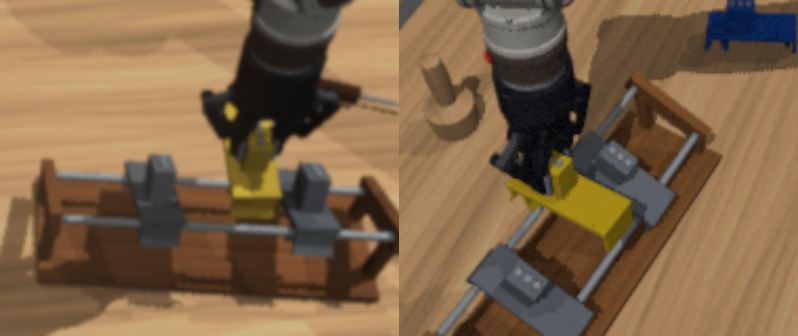

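View pics/wrist6.png

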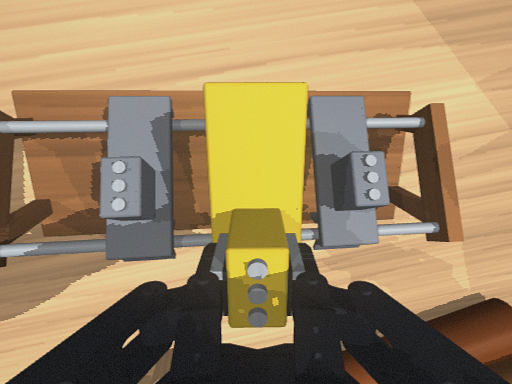

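```bash
python3 - <<'E'
from h import *
p,d,K,pos,o=load("pics/wrist6.npz"); C=cloud(d,K,pos,o)
hsv=cv2.cvtColor(p,cv2.COLOR_RGB2HSV)
g=(d>0)&((hsv[...,1]<70)|((hsv[...,0]>90)&(hsv[...,0]<130)))
V,Uu=np.indices(d.shape)
r=(C-U); a=r@EX*1000; z=r[...,2]*1000; y=r@np.array([.152,.9884,0])*1000
for nm,a0,z0,ur in(("upper",0,0,[(0,100),(172,212),(370,420)]),("lower",-90.6,-42.3,[(0,100),(172,205),(370,420)])):
    for u0,u1 in ur:
        m=g&(abs(a-a0)<14)&(abs(z-z0)<9)&(Uu>=u0)&(Uu<u1)
        if m.sum()>5: print(nm,u0,m.sum(),'along',np.percentile(a[m]-a0,[5,50,95]).round(1),'z-top',np.percentile(z[m]-z0,[50,95]).round(1),'y',y[m].mean().round(0))
# grey blocks tops in y
m=g&(C[...,2]>.132)&(C[...,2]<.155)&(V<230)
for s in(-1,1):
    k=m&(y*s>30)&(abs(y)<130); print('block y',np.percentile(y[k],[2,98]).round(1),k.sum())
E
```

```text
upper 0 1270 along [-4.9 -2.1  3.1] z-top [3.5 5. ] y -155.0
upper 172 454 along [-5.  -2.2  3.1] z-top [3.5 5.3] y -47.0
upper 370 470 along [-4.9 -2.   3.2] z-top [3.8 5.3] y 134.0
lower 0 1200 along [-4.5 -0.3  4.2] z-top [3.6 5.2] y -159.0
lower 172 380 along [-4.3 -0.2  4.4] z-top [3.7 5.3] y -47.0
lower 370 525 along [-4.6 -0.5  4.2] z-top [4.  5.4] y 144.0
block y [-97.1 -72.4] 2173
block y [71.3 96.1] 1725
```

Request:
{"name": "servo_tool", "arguments": {"increments": [[255, [-4.2, -8.1, 10], 0], [255, [0, 0, 15], 0], [255, [0, 0, 12], 0], [255, [0, 0, 8], 0], [255, [0, 0, 7], 0], [255, [0, 0, 5], 0], [255, [0, 0, 4], 0], [255, [0, 0, 2], 0], [255, [0, 0, 0], 0], [255, [0, 0, 0], 0]]}}

```text
clock: 17.65
eef_pos: [0.5678, 0.2414, 0.1254]
tool_rot: [0.076, 0.995, 0.062, -0.01]
ft_force: [-0.5, -1.0, 0.8]
grip_width: 0.0255
```

```bash
python3 - <<'E'
from h import *
hook(0,.0)
E
```

```text
t 17.65 tcp [0.5678 0.2414 0.1254] yaw 171.42 zax [-0.011  0.124 -0.992] F [-0.5 -1.   0.8] w 0.0255
holder x [ 0.988 -0.149 -0.03 ] yaw -8.58
target tcp [0.5678 0.2416 0.122 ] delta(tool after turn) [-0.  -0.2  3.5]
lip now rel U: along 2.1 y -0.2 z 3.5
```

Request:
{"name": "servo_tool", "arguments": {"increments": [[255, [0, 0, 1], 0], [255, [0, 0, 0], 0], [160, [0, 0, 0], 0], [150, [0, 0, 0], 0], [150, [0, 0, 0], 0], [130, [0, 0, 0], 0], [130, [0, 0, 0], 0], [130, [0, 0, 0], 0], [130, [0, 0, 0], 0], [130, [0, 0, 0], 0]]}}

```text
clock: 18.65
eef_pos: [0.5676, 0.2414, 0.1239]
tool_rot: [0.076, 0.995, 0.062, -0.011]
ft_force: [0.7, -0.0, -0.3]
grip_width: 0.0418
```

```bash
python3 - <<'E'
from h import *
hook(0,.0)
for n in("wrist","scene","side"):snap(n,"7")
b=cv2.imread("pics/scene7.png"); c=cv2.imread("pics/side7.png")
cv2.imwrite("pics/c7.png",np.hstack([cv2.resize(b[100:260,310:500],None,fx=2.1,fy=2.1),cv2.resize(c[190:350,90:280],None,fx=2.1,fy=2.1)]))
E
```

```text
t 18.65 tcp [0.5676 0.2414 0.1239] yaw 171.41 zax [-0.012  0.124 -0.992] F [ 0.7 -0.  -0.3] w 0.0418
holder x [ 0.988 -0.149 -0.03 ] yaw -8.59
target tcp [0.5678 0.2416 0.122 ] delta(tool after turn) [-0.2  0.   1.9]
lip now rel U: along 1.9 y -0.3 z 1.9
```

View pics/c7.png

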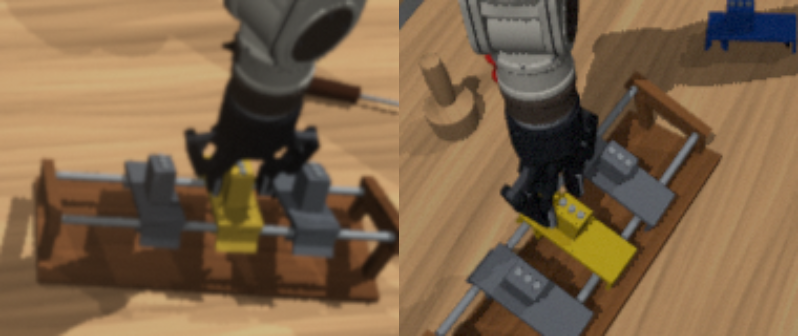

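View pics/wrist7.png

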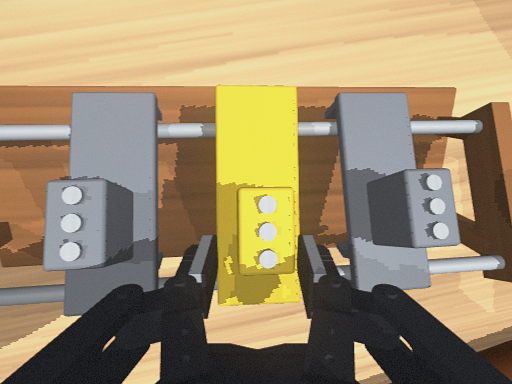

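```bash
cat >> h.py <<'E'
def plate(f):
    p,d,K,pos,o=load(f); C=cloud(d,K,pos,o)
    t=np.radians(25); ey=np.array([.152,.9884,0]); ex=EX*np.cos(t)+np.array([0,0,np.sin(t)]); ez=np.cross(ex,ey)
    O=U-.05*ex; P=(C-O)@np.c_[ex,ey,ez]*1000
    hsv=cv2.cvtColor(p,cv2.COLOR_RGB2HSV)
    ye=(cv2.inRange(hsv,(20,100,50),(36,255,255))>0)
    gr=((hsv[...,1]<70)|((hsv[...,0]>90)&(hsv[...,0]<130)))
    for nm,m0 in(("yellow",ye&(abs(P[...,1])<40)),("grey-",gr&(abs(P[...,1]+85)<22)),("grey+",gr&(abs(P[...,1]-85)<22))):
        m=m0&(d>0)&(P[...,2]>6)&(P[...,2]<40)&(P[...,0]<-15)&(P[...,0]>-72); q=P[m]
        if len(q)<20: continue
        for _ in range(4):
            A=np.c_[q[:,:2],np.ones(len(q))]; c=np.linalg.lstsq(A,q[:,2],rcond=None)[0]; q=q[abs(A@c-q[:,2])<2]
        n=P[m0&(d>0)&(abs(P[...,2]-15)<10)]
        print(nm,len(q),'slopes deg x,y',np.degrees(np.arctan(c[:2])).round(2),'z at x=-50',(c[2]-50*c[0]).round(1),'x range',np.percentile(n[:,0],[1,99]).round(1),'y',np.percentile(n[:,1],[1,99]).round(1))
        b=P[m0&(d>0)&(P[...,2]>53)&(P[...,2]<66)]
        if len(b): print('   block top z',np.median(b[:,2]).round(1),'x',np.percentile(b[:,0],[2,98]).round(1),'y',np.percentile(b[:,1],[2,98]).round(1))
    return ex,ey,ez,O
E
python3 - <<'E'
from h import *
for n in("wrist","side","scene"):print(n);ex,ey,ez,O=plate(f"pics/{n}7.npz")
# press point x=-68 holder, grip x~14 -> rack x=-54 ; plate top z=15
for s in(-68,):
    t=O+ex*(.014+s/1000)+ez*.016; print(t.round(4)); goto(t+[0,0,.06]); goto(t)
E
```

```text
wrist
yellow 7105 slopes deg x,y [-6.82  1.95] z at x=-50 27.5 x range [-35.9  61.8] y [-24.3  25. ]
   block top z 63.3 x [ 0.5 38.4] y [-13.8  11.6]
grey- 6583 slopes deg x,y [0.1  0.04] z at x=-50 14.6 x range [-69.4  56.9] y [-106.5  -63.4]
   block top z 58.6 x [-6.9 30.9] y [-96.9 -72.3]
grey+ 4852 slopes deg x,y [0.04 0.  ] z at x=-50 14.6 x range [-68.7  58.9] y [ 63.3 106.5]
   block top z 58.7 x [-6.7 31. ] y [71.2 96. ]
side
yellow 320 slopes deg x,y [-5.88  1.57] z at x=-50 26.2 x range [-69.   56.3] y [-22.4  27.4]
   block top z 62.3 x [-0.6 38.5] y [-12.3  13. ]
grey- 259 slopes deg x,y [0.17 0.73] z at x=-50 14.7 x range [-69.8  50.5] y [-106.4  -63.4]
   block top z 57.8 x [-6.8 31. ] y [-96.5 -71.6]
grey+ 356 slopes deg x,y [ 0.45 -0.11] z at x=-50 14.2 x range [-69.1  60.1] y [ 63.7 106.6]
   block top z 58.0 x [-6.7 31.1] y [73.  98.2]
scene
grey- 57 slopes deg x,y [0.85 1.96] z at x=-50 18.8 x range [-68.2  63.1] y [-106.8  -63.7]
   block top z 59.5 x [-4.7 34.9] y [-100.   -75.7]
grey+ 55 slopes deg x,y [-0.26 -0.57] z at x=-50 15.8 x range [-55.2  63.7] y [ 63.2 106.1]
   block top z 59.0 x [-4.2 34.6] y [69.  95.1]
[0.5031 0.2544 0.0698]
t 18.8 tcp [0.5676 0.2414 0.1239] yaw 171.42 zax [-0.012  0.124 -0.992] F [ 1.   0.5 -0.6] w 0.0418
tool delta mm [65.9  3.6 -3.5]
t 18.8 tcp [0.5676 0.2414 0.1239] yaw 171.42 zax [-0.012  0.124 -0.992] F [ 1.   0.5 -0.6] w 0.0418
tool delta mm [64.1 -3.6 56. ]
```

Request:
{"name": "servo_tool", "arguments": {"increments": [[130, [0, 0, -5], 0], [130, [20, 0, 0], 0], [130, [25, 1.5, 0], 0], [130, [20, 2, 0], 0], [200, [0, 0, 0], 0], [255, [0, 0, 0], 0], [255, [0, 0, 0], 0], [255, [0, 0, 5], 0], [255, [0, 0, 0], 0], [255, [0, 0, 0], 0]]}}

```text
clock: 19.8
eef_pos: [0.504, 0.2543, 0.1257]
tool_rot: [0.076, 0.995, 0.061, -0.011]
ft_force: [-0.4, 0.5, 1.4]
grip_width: 0.0002
```

```bash
python3 - <<'E'
from h import *
ex=EX*np.cos(.43633)+np.array([0,0,np.sin(.43633)]); ez=np.cross(ex,[.152,.9884,0]); O=U-.05*ex
print('rack xyz of tcp',(np.c_[ex,np.cross(ez,ex),ez].T@(state()[0]-O)*1000).round(1))
goto(O+ex*-.056+ez*.016)
snap("side","8"); c=cv2.imread("pics/side8.png"); cv2.imwrite("pics/c8.png",cv2.resize(c[190:350,90:280],None,fx=3,fy=3))
E
```

```text
t 19.8 tcp [0.504  0.2543 0.1257] yaw 171.39 zax [-0.013  0.124 -0.992] F [-0.4  0.5  1.4] w 0.0002
rack xyz of tcp [-29.5   0.1  66.3]
t 19.8 tcp [0.504  0.2543 0.1257] yaw 171.39 zax [-0.013  0.124 -0.992] F [-0.4  0.5  1.4] w 0.0002
tool delta mm [ 1.  -6.9 56.4]
```

View pics/c8.png

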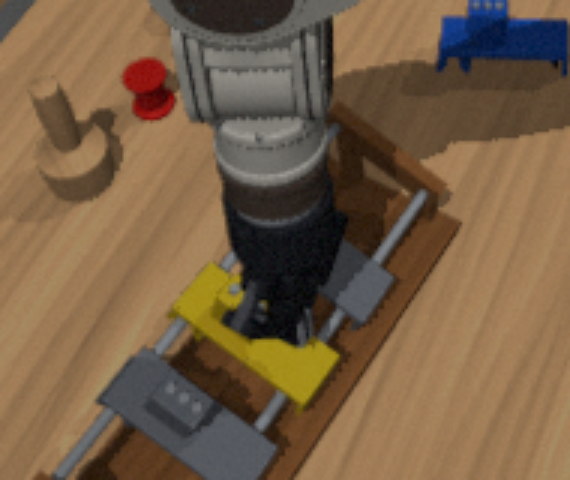

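Request:
{"name": "servo_tool", "arguments": {"increments": [[255, [1, -6.5, 10], 0], [255, [0, 0, 15], 0], [255, [0, 0, 10], 0], [255, [0, 0, 4], 0], [255, [0, 0, 2], 0], [255, [0, 0, 2], 0], [255, [0, 0, 1.5], 0], [255, [0, 0, 1.5], 0], [255, [0, 0, 1], 0], [255, [0, 0, 0], 0]]}}

```text
clock: 20.85
eef_pos: [0.5017, 0.2544, 0.0788]
tool_rot: [0.076, 0.995, 0.062, -0.01]
ft_force: [-0.1, -0.7, -0.1]
grip_width: 0.0001
```

Request:
{"name": "servo_tool", "arguments": {"increments": [[255, [0, 0, 0.8], 0], [255, [0, 0, 0.8], 0], [255, [0, 0, 0.8], 0], [255, [0, 0, 0.8], 0], [255, [0, 0, 0.8], 0], [255, [0, 0, 0], 0], [255, [0, 0, 0], 0], [255, [0, 0, 0], 0], [255, [0, 0, 0], 0], [255, [0, 0, 0], 0]]}}

```text
clock: 21.85
eef_pos: [0.5014, 0.2547, 0.075]
tool_rot: [0.076, 0.995, 0.062, -0.011]
ft_force: [0.3, 0.0, -1.0]
grip_width: 0.0001
```

```bash
python3 - <<'E'
from h import *
state()
for n in("wrist","side"):snap(n,"9");plate(f"pics/{n}9.npz")
E
```

```text
t 21.85 tcp [0.5014 0.2547 0.075 ] yaw 171.42 zax [-0.012  0.124 -0.992] F [ 0.3  0.  -1. ] w 0.0001
yellow 3201 slopes deg x,y [0.15 0.07] z at x=-50 14.5 x range [-70.6  -7.9] y [-24.2  24.6]
   block top z 60.7 x [-46. -20.] y [-21.3  12.1]
grey- 9324 slopes deg x,y [0.11 0.1 ] z at x=-50 14.7 x range [-70.4  -9.6] y [-106.7  -63.6]
grey+ 6925 slopes deg x,y [0.1  0.01] z at x=-50 14.7 x range [-70.1  -7.3] y [ 63.5 106.6]
   block top z 58.3 x [-8.4  2.7] y [78.6 96.7]
yellow 124 slopes deg x,y [-0.63 -0.9 ] z at x=-50 14.3 x range [-69.9  60.3] y [-22.8  26.4]
   block top z 57.7 x [-0.2 31.6] y [-9.3 13.8]
grey- 151 slopes deg x,y [0.27 0.83] z at x=-50 14.9 x range [-70.2 -35.7] y [-106.9  -63.4]
grey+ 352 slopes deg x,y [-0.13  0.36] z at x=-50 13.2 x range [-69.3  60.1] y [ 63.5 106.7]
   block top z 58.1 x [-6.5 31.3] y [73.  98.2]
```

View pics/wrist9.png

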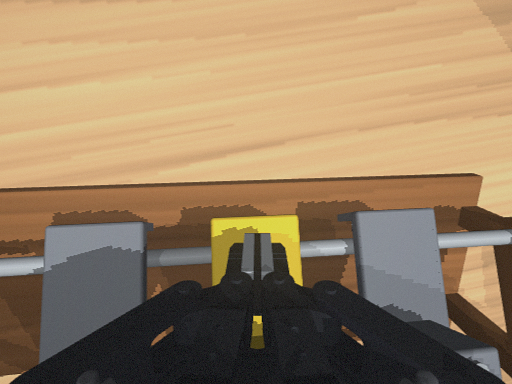

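Request:
{"name": "servo_tool", "arguments": {"increments": [[255, [0, 0, -10], 0], [255, [0, 0, -30], 0], [255, [0, 0, -40], 0], [255, [0, 0, -40], 0], [255, [20, 0, -20], 0], [255, [30, 0, 0], 0], [255, [30, 0, 0], 0], [255, [30, 0, 0], 0], [255, [0, 0, 0], 0], [255, [0, 0, 0], 0]]}}

```text
clock: 22.95
eef_pos: [0.3942, 0.2539, 0.2183]
tool_rot: [0.075, 0.995, 0.062, -0.01]
ft_force: [-0.2, 0.3, -0.2]
grip_width: 0.0002
```

```bash
python3 - <<'E'
from h import *
state()
for n in("wrist","side","scene"):print(n);snap(n,"10");plate(f"pics/{n}10.npz")
p,d,K,pos,o=load("pics/scene10.npz"); C=cloud(d,K,pos,o)
m=cv2.inRange(cv2.cvtColor(p,cv2.COLOR_RGB2HSV),(112,120,60),(128,255,255)); k,l,st,ce=cv2.connectedComponentsWithStats(m); i=1+np.argmax(st[1:,4]); Q=C[(l==i)&(d>0)]; q=Q[Q[:,2]>.075]; print('blue',q.mean(0).round(4),cv2.minAreaRect((q[:,:2]*1000).astype(np.float32)))
b=cv2.imread("pics/scene10.png"); c=cv2.imread("pics/side10.png")
cv2.imwrite("pics/c10.png",np.hstack([cv2.resize(b[100:260,310:500],None,fx=2.1,fy=2.1),cv2.resize(c[190:350,90:280],None,fx=2.1,fy=2.1)]))
E
```

```text
t 22.95 tcp [0.3942 0.2539 0.2183] yaw 171.47 zax [-0.01   0.125 -0.992] F [-0.2  0.3 -0.2] w 0.0002
wrist
grey- 1012 slopes deg x,y [ 0.09 -0.12] z at x=-50 14.4 x range [-71.1 -39.9] y [-106.5  -63.6]
   block top z 57.6 x [-8.4 -3.8] y [-97.4 -89. ]
grey+ 1202 slopes deg x,y [0.18 0.11] z at x=-50 14.5 x range [-71.  -29.5] y [ 63.4 106.7]
   block top z 59.0 x [-0.9 16.5] y [76.4 95.6]
side
yellow 340 slopes deg x,y [-0.37 -0.54] z at x=-50 13.7 x range [-69.6  59.7] y [-22.8  26.3]
   block top z 57.5 x [-7.1 31.3] y [-11.6  13.8]
grey- 193 slopes deg x,y [-0.26  0.71] z at x=-50 14.7 x range [-59.5  60. ] y [-106.1  -63.5]
   block top z 57.8 x [-7.  31.3] y [-95.8 -71.9]
grey+ 365 slopes deg x,y [ 0.07 -0.37] z at x=-50 14.4 x range [-69.3  60.1] y [ 63.4 106.7]
   block top z 57.7 x [-6.8 31.1] y [72.9 98.1]
scene
yellow 91 slopes deg x,y [0.2  2.92] z at x=-50 16.1 x range [-66.8  62.4] y [-26.8  22.2]
   block top z 58.6 x [-3.9 34.2] y [-14.7  10.1]
grey- 61 slopes deg x,y [0.39 0.71] z at x=-50 16.6 x range [-67.1  63.2] y [-106.7  -63.8]
   block top z 59.3 x [-4.7 33.6] y [-100.3  -75.1]
grey+ 79 slopes deg x,y [-0.44  0.88] z at x=-50 14.3 x range [-65.8  63.7] y [ 63.2 105.9]
   block top z 58.9 x [-5.1 33.7] y [69.3 94. ]
blue [ 0.5034 -0.1576  0.082 ] ((501.7733154296875, -156.84913635253906), (41.869503021240234, 25.498634338378906), 18.721817016601562)
```

View pics/c10.png

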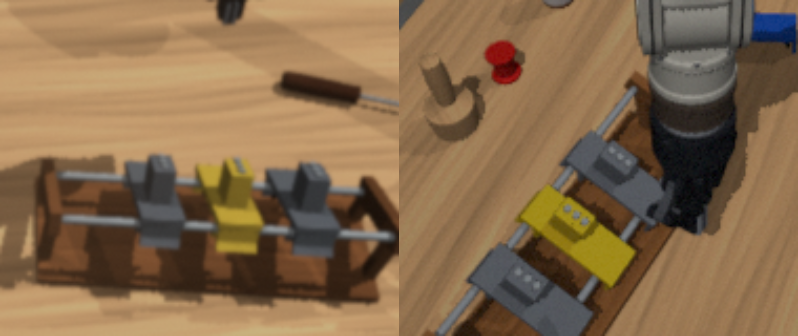

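```bash
python3 -c "
from workcell import order; print(order.job_done())"
```

```text
the job is handed in; nothing more can be done
None
```

The yellow holder is clipped on the rails in the middle of the gap. I handed the job in at about 23 s; it gives no verdict, so success rests on my own checks below.

- **Regrasp:** on the way to the rack the last joint hit its limit and left the tool leaning about 7°. I set the yellow holder down on free bench, turned half a turn and regripped it, and kept that lean for the rest of the job.
- **Hooking:** I lowered the holder nearly level onto the upper rail. The lip sat about 2 mm along and 2 to 3.5 mm above the rail's centre. I then opened the fingers and the foot tilted down onto the lower rail, resting about 7° up.
- **Snapping:** I pressed the foot end with shut fingers until the clip snapped.
- **Last checks:**
  - **Flatness:** the closest look, by the wrist camera with the fingers still above the foot, put the plate within 0.2° of the slope and 0.2 mm of the grey holders' height. After the arm withdrew, the side camera agreed to about 0.5°.
  - **Position:** the holder's centre is about 2 mm from the middle of the gap.
  - **Blue holder:** it is within 1 mm of where it started.
  - **Arm:** the gripper is clear of everything.
- **Disagreed or not seen:**
  - **Sideways slope:** the scene camera gave the yellow plate about 2.9°, from only 91 points. That camera is the noisiest here, and its side-to-side readings on the fixed grey plates varied by up to 2°.
  - **Snap force:** I saw no force in the readings at the end of each call, so the snap is judged from the plate's position alone.

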